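# Turn the draining slab over with the turner

### The arm

A 6-joint arm with a two-finger parallel gripper is mounted at the origin on the work surface. World frame = base frame: x ahead of the robot, y to its left, z up, the work surface at z = 0. Lengths are in m, angles in rad, forces in N, time in s.
With the tool pointing down it reaches from about 0.35 to 0.725 m from the base axis. Payload 6 kg.
Tool frame: the origin (TCP) lies on the centre line of the jaws, within the pads' length; the fingertips stand 8 mm ahead of it and the grasp point (between the pads) lies 11 mm behind it; z points along the fingers, y is the direction in which the jaws open and shut (so a half turn about z gives the same grasp; the last joint's range is limited). The gripper opens to 85 mm and grips with 20 to 120 N. Pads are 22 mm wide; open, the fingers measure 114 mm over their backs; the gripper's body (76 mm by 85 mm) begins 54 mm behind the grasp point. The pads swing forward as they close: fully open they stand 13 mm farther back than shut.
Start: joints at [0.334, 0.04, 0.085, 0, -1.615, -0.334], TCP at [0.6, 0, 0.239] pointing down, gripper open.
Joint ranges: [-2.56, 2.56], [-1.29, 2.01], [-1.08, 1.49], [-3.29, 1.98], [-2.81, -0.18], [-2.99, 2.99]. Speed limits (rad/s): [2.57, 2.57, 3.01, 3.14, 3.14, 3.14].

### API

Orientations are given as a 3x3 rotation matrix whose columns are the frame's x, y, z axes.
In Python, from station import manip gives the robot as it stands. The module is installed in compiled form; this text tells all that it offers.
- The arm moves only by the shell command python3 -m crank 'ROWS' [FORCE]. ROWS is JSON, a list of rows, each a list of 5 numbers: the shift along the tool's x, y, z in cm, then the turn about the tool's z in rad, then the closure in counts, from 0 (fully open) to 255 (shut). A call has exactly 5 rows; each row shifts and turns the commanded pose from where the row before left it, along the tool's axes as they then stand; what a row does not reach is not made up. A row lasts 1/8 s, in which the tool goes at most 62.5 mm and 10.7 degrees, less where a joint would pass 70% of its speed; a pose out of reach is approached as far as the arm can. A call with a gripper value outside its range is refused whole. The fingers move at their own pace and stop on an object; FORCE is the grip in N (left out, the last holds). Time passes only in rows, so rows that do not move let the fingers close, or fill a call up. It gives the time, the measured TCP pose, the force and the opening at its end, in the units of the state.
- manip.observe(): the state, without advancing time (a new reading comes with each control period).
- manip.capture(name): name is "scene" or "side" or "wrist"; returns a dict with "pixels" (400x640x3 uint8, blue, green, red), "z_map" (400x640 float32, m along the optical axis (not along the pixel's ray), 0 where there is no reading), "intrinsics" (3x3 intrinsics, pixels), "world_to_cam" (4x4, takes a point from world to camera coordinates); the wrist camera has in their place "tool_from_camera" (4x4, takes a point from camera to tool coordinates, whose origin is the TCP and whose axes are the flange's). Camera axes: x right, y down, z forward; pixel columns grow to the right and rows downward; lengths in m; the calibration is good to about 2 mm. The wrist camera is an equidistant fisheye: a pixel r from the principal point sees the ray r / f radians off the axis. A picture is of the moment at which its call begins: read the wrist's pose just before it.
- manip.close_job(): hands the job in, once; it reports no verdict.
Trained networks look in a picture, given as the dict that the camera call returned (one of the last four; its "shot" number tells which), for a name from the list of things; names that differ only in an ending like _2 or _b are one class to them, and where a whole thing is asked for, a point or a joint stands for the part that bears it (a point fixed in the world has none). Each returns a list of dicts, best first, with "conf" (0 to 1); they miss things now and then, are a little off and sometimes report something else, mostly with a low value. They report only what shows in the picture. A call takes as long as a camera call. They do not tell look-alikes from the thing itself.
- manip.recognise(target, picture): "point" ([column, row] in pixels, amid what is visible of it).
- manip.landmark_of(target, picture): "point" ([column, row] in pixels: a listed point, or the origin of a listed thing).
The state is a dict: "time": time; "joint_pos": joint angles; "qvel": joint speeds; "joint_torque": joint torques, N m; "tool_pos": TCP position; "tcp_rot": TCP orientation; "contact_force": force on the tool from outside, world axes, zero at the start; "ft_torque": the same for the moment, N m; "gripper_width": opening from 0.0 (shut) to 1.0 (fully open).
Only numpy, scipy, OpenCV 4.12 (cv2) and the standard library are available. Lean on these libraries where they do the work, as an engineer would, in place of code of your own. Each camera call takes 0.05 s, during which the arm holds its last target. There are 200 camera calls.

### The job

The round stoneware slab on the draining shelf has come out of the dish machine dished face up, holding rinse water, and is still too hot to touch. Take the turner from its rest and slide its bent old blade under the slab (the shelf's upturned back edge will stop the slab), without digging the blade into the shelf or ramming the slab, then flip the slab over with a quick turn of the wrist, low over the shelf, so that it lies flat on the shelf dished face down. Lay the turner back in its rest as it was, and leave everything else alone.

Things in the scene. Friction and masses are not known exactly. Their poses are not given: they have to be found in the camera images.
- slab_mid (a point): Loose round dark stoneware slab, 104 mm across, 12 thick, 0.2 kg, on the draining shelf. Point: its centre, half-way up (6 mm above the shelf). z comes out of the dished face (well 80 mm wide, 3.5 deep, inside a raised rim); up at first, to be down. The other face is plain, 92 mm wide: its edge is bevelled all round (5.5 mm in, 3.5 up) so that a blade can wedge under.
- shelf_mid (a point): Fixed level steel draining shelf on legs, 165 mm deep (x), 430 wide (y), top 120 above the table. Point: middle of the top; x points to the back, away from the robot. The back edge (x = +82 mm) and both ends (y = +-215) are turned up 30 mm; the front (x = -82) is open, without a lip. The dark drain spots are flush and catch nothing.
- turner_grip (a point): Loose steel turner, 295 mm long, 0.18 kg. Point: middle of its flat-sided black rubber handle (140 mm long, 18 wide, 26 high, rising 8 degrees to its free end); x points to the blade, z up. A straight blade's middle would lie 175 mm ahead, underside 62 below; blade 100 long, 76 wide, 2 thick. The old blade is bent at its heel (135 ahead) by up to 7 degrees up or down, unmeasured; over 13 N on its tip bends it more.
- rest_grip (a point): Fixed white plastic rest for the turner, left or right of the shelf: a base, a bar 18 mm high under the blade's heel (10 mm lugs at its ends) and, 53 mm behind this point, an upright whose notch (28 mm wide, wider above, 25 deep) holds the handle; the blade overhangs freely. Point: where the handle's middle is when the turner lies in the rest, 80 mm above the table. x points along the turner to its blade.
- pot: Steel pot with two side handles, 96 mm across, 100 mm high; origin at the centre of its underside. Leave it alone.
- bottle: White bottle, 60 mm across, 170 mm high; origin at the centre of its underside. Leave it alone.
- plates: Pile of white plates, 170 mm across, 64 mm high; origin at the centre of its underside. Leave it alone.
Things that resemble listed ones, but are neither listed nor needed, are in the scene too. Of the things like the part that bears slab_mid, leave any that is orange, pink or red; of the rest the smaller one is meant.

How it is judged:
On the way, in this order (a step that is already met when the one before it is completed fails the run):
1. the turner's blade is under the middle of the slab and bears it (x of slab_mid in the frame of turner_grip between 0.145 and 0.215 m and y of slab_mid in the frame of turner_grip between -0.03 and 0.03 m and z of slab_mid in the frame of turner_grip above -0.072 m and contact force between turner and slab above 0.4 N and angle between slab_mid's own z axis and vertical below 0.5 rad), for 0.1 s.
2. the slab goes over its edge in one quick turn (angle between slab_mid's own z axis and vertical between 1.7 and 2.7 rad and angular speed of slab above 1.5 rad/s).
3. the slab lies dished face down on the shelf (angle between slab_mid's own z axis and vertical above 3 rad and z of slab_mid in the frame of shelf_mid below 0.012 m), for 0.2 s.
At the end, for the whole second after the job is handed in: The slab lies flat (within 5 degrees) and still on the draining shelf, dished face down, clear of the turner; the turner lies still in its rest as at the start, right way up, its handle's middle within 20 mm of where it lay and its direction within 7 degrees (angle between slab_mid's own z axis and vertical above 3.05 rad and z of slab_mid in the frame of shelf_mid between 0.002 and 0.01 m and linear speed of each of slab, turner below 0.02 m/s and contact force between turner and slab below 0.05 N and distance between turner_grip and rest_grip below 0.02 m and angle between the x axis of turner_grip and the x axis of rest_grip, either way round below 0.12 rad and angle between turner_grip's own z axis and vertical below 0.12 rad); the robot touches nothing.
It fails at once if a finger or the arm touches the hot slab (contact force between any of the fingers, the arm and slab above 0.3 N).
It fails at once if the blade is dug into the shelf (more than 10 N) (contact force between turner and shelf above 10 N).
It fails at once if the slab is rammed or jammed with the turner (more than 12 N) (contact force between turner and slab above 12 N).
It fails at once if the slab is lifted more than 100 mm over the shelf or falls off it (z of slab_mid in the frame of shelf_mid above 0.1 m or z of slab_mid in the frame of shelf_mid below -0.02 m).
It fails at once if a bystander is disturbed (distance of any of pot, bottle, plates from where it was at the start of the episode above 0.015 m).
It also fails if it takes over 72 s, if anything falls off the work surface, if the arm or the gripper's body presses on something with over 40 N, if the wrist force passes 120 N, or if a joint passes its speed limit or range.

## Working session

There is one attempt and no reset: what is moved stays moved. The work goes in short steps, Python scripts to look and compute and a shell command to move; the robot and the scene stay as the last step left them, time stands still between calls to the robot, and variables do not carry over. Pictures are saved under pics/ and viewed, about 8 in all and at most 12, crops included, and the job is handed in when it is done.

```bash
mkdir -p pics
cat > h.py <<'E'
import numpy as np, cv2
from station import manip
def pt(c,uv,z=None,plane=None):
    "world point of a pixel of a fixed camera: by depth or on world plane z=plane"
    u,v=uv; K=c["intrinsics"]; T=np.linalg.inv(c["world_to_cam"])
    r=np.linalg.inv(K)@[u,v,1]
    if plane is not None:
        d=T[:3,:3]@r; return T[:3,3]+d*(plane-T[2,3])/d[2]
    if z is None: z=c["z_map"][int(round(v)),int(round(u))]
    return T[:3,:3]@(r*z)+T[:3,3]
def cloud(c):
    v,u=np.mgrid[:400,:640]; z=c["z_map"]; r=np.stack([u,v,np.ones_like(u)],-1)@np.linalg.inv(c["intrinsics"]).T
    T=np.linalg.inv(c["world_to_cam"]); return (r*z[...,None])@T[:3,:3].T+T[:3,3]
E
python3 - <<'E'
from h import *
np.set_printoptions(precision=3,suppress=True)
s=manip.observe(); print(s)
for n in("scene","side"):
    c=manip.capture(n); cv2.imwrite(f"pics/{n}0.png",c["pixels"])
    print(n,np.linalg.inv(c["world_to_cam"])[:3])
    for t in("slab_mid","shelf_mid","turner_grip","rest_grip","pot","bottle","plates"):
        for d in manip.landmark_of(t,c)[:3]: print(t,np.round(d["point"]),round(d["conf"],2),pt(c,d["point"]))
E
```

```text
{'time': 0.0, 'joint_pos': array([ 0.334,  0.041,  0.084, -0.001, -1.615, -0.334]), 'qvel': array([ 0.   , -0.001,  0.001,  0.001, -0.001, -0.001]), 'joint_torque': array([ -0.001, -36.82 ,  34.741,   6.932,  -0.005,  -0.   ]), 'tool_pos': array([0.6  , 0.   , 0.238]), 'tcp_rot': array([[-0.   , -1.   , -0.002],
       [-1.   ,  0.   , -0.   ],
       [ 0.   ,  0.002, -1.   ]]), 'contact_force': array([-0.277,  0.165, -1.015]), 'ft_torque': array([-0.001,  0.034,  0.03 ]), 'gripper_width': 1.0021853080161005}
scene [[ 0.679  0.423 -0.6    1.272]
 [ 0.734 -0.367  0.572 -0.613]
 [ 0.022 -0.828 -0.56   0.737]]
slab_mid [430. 220.] 0.88 [0.798 0.264 0.012]
slab_mid [320. 194.] 0.77 [ 0.618 -0.004  0.128]
slab_mid [264. 195.] 0.67 [ 0.517 -0.111  0.12 ]
shelf_mid [320. 187.] 0.56 [0.594 0.019 0.127]
turner_grip [163. 230.] 0.93 [ 0.443 -0.358  0.09 ]
rest_grip [158. 230.] 0.83 [ 0.434 -0.367  0.091]
pot [395. 185.] 0.61 [0.7   0.208 0.105]
bottle [390. 240.] 0.68 [0.784 0.096 0.022]
plates [307. 302.] 0.91 [ 0.827 -0.23   0.063]
side [[-0.821 -0.314  0.477 -0.085]
 [-0.571  0.429 -0.7    0.988]
 [ 0.016 -0.847 -0.531  0.854]]
slab_mid [314. 195.] 0.91 [0.61  0.018 0.128]
slab_mid [207. 245.] 0.78 [0.811 0.264 0.007]
slab_mid [343. 279.] 0.64 [0.412 0.161 0.008]
shelf_mid [317. 198.] 0.71 [0.591 0.028 0.129]
shelf_mid [238. 296.] 0.56 [0.568 0.391 0.039]
turner_grip [425. 179.] 0.82 [ 0.42  -0.35   0.078]
rest_grip [424. 176.] 0.86 [ 0.426 -0.352  0.085]
pot [239. 294.] 0.78 [0.565 0.388 0.042]
plates [310. 184.] 0.86 [ 0.652 -0.023  0.13 ]
```

View pics/scene0.png

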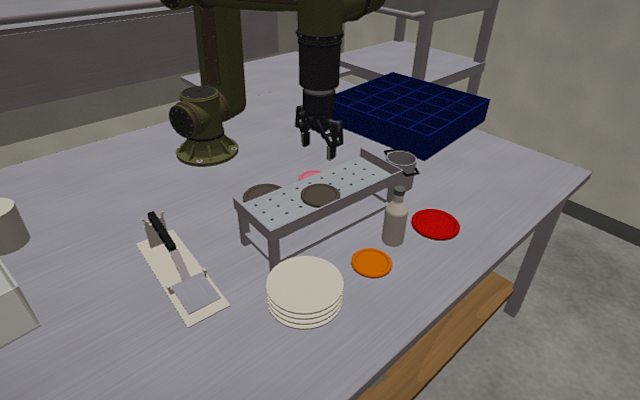

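View pics/side0.png

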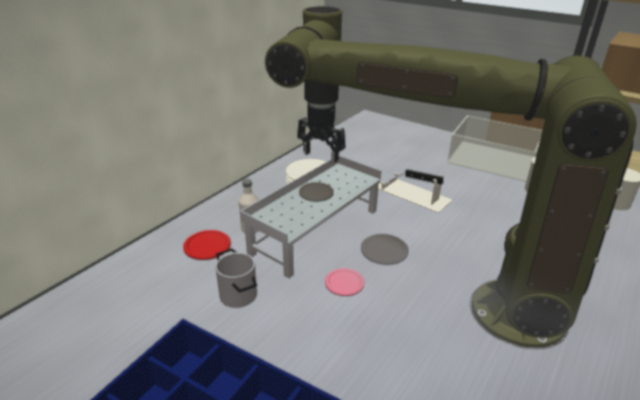

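```bash
cat > m.py <<'E'
from h import *
np.set_printoptions(precision=3,suppress=True)
for n in("scene","side"):
    c=manip.capture(n); P=cloud(c); z=P[...,2]; x=P[...,0]; y=P[...,1]; ok=c["z_map"]>0
    g=c["pixels"].astype(int).sum(-1)
    near=ok&(abs(x-.6)<.3)&(abs(y-.02)<.3)
    for nm,m in(("shelf",near&(abs(z-.12)<.006)),("lip",near&(z>.138)&(z<.155)),("slab",near&(np.hypot(x-.61,y-.01)<.08)&(g<260)&(abs(z-.13)<.012)),
       ("rest/blade",ok&(np.hypot(x-.46,y+.37)<.25)&(z>.004)&(z<.05)),("handle",ok&(np.hypot(x-.43,y+.36)<.12)&(g<150)&(z>.06))):
        m=m.astype(np.uint8); k,l,st,_=cv2.connectedComponentsWithStats(m)
        if k<2: print(n,nm,"none"); continue
        b=l==1+np.argmax(st[1:,4]) if nm!="shelf" else m>0
        q=P[b]; r=cv2.minAreaRect(q[:,:2].astype(np.float32))
        print(n,nm,len(q),"c",np.array(r[0]),"sz",np.array(r[1]),"ang",round(r[2],1),"mean",q.mean(0),"z",np.percentile(q[:,2],[2,50,98]))
E
python3 m.py
```

```text
scene shelf 4189 c [0.657 0.012] sz [0.44 0.27] ang 86.2 mean [0.603 0.005 0.12 ] z [0.117 0.12  0.125]
scene lip 1079 c [0.611 0.016] sz [0.443 0.171] ang 86.3 mean [ 0.659 -0.01   0.146] z [0.138 0.146 0.152]
scene slab 682 c [ 0.622 -0.009] sz [0.103 0.102] ang 39.1 mean [ 0.619 -0.009  0.129] z [0.125 0.129 0.133]
scene rest/blade 1590 c [ 0.574 -0.372] sz [0.099 0.202] ang 85.6 mean [ 0.599 -0.374  0.02 ] z [0.004 0.02  0.044]
scene handle 360 c [ 0.436 -0.361] sz [0.017 0.138] ang 85.8 mean [ 0.441 -0.364  0.089] z [0.072 0.09  0.101]
side shelf 4333 c [0.647 0.015] sz [0.444 0.263] ang 86.9 mean [0.602 0.032 0.119] z [0.115 0.118 0.125]
side lip 547 c [0.677 0.066] sz [0.158 0.427] ang 19.5 mean [0.661 0.112 0.144] z [0.138 0.145 0.15 ]
side slab 4 c [ 0.586 -0.031] sz [0.003 0.014] ang 45.9 mean [ 0.588 -0.032  0.128] z [0.128 0.128 0.129]
side rest/blade 190 c [ 0.564 -0.375] sz [0.057 0.11 ] ang 25.0 mean [ 0.566 -0.369  0.017] z [0.005 0.017 0.042]
side handle 159 c [ 0.428 -0.351] sz [0.016 0.13 ] ang 83.9 mean [ 0.43  -0.351  0.084] z [0.07  0.084 0.097]
```

```bash
python3 -m crank '[[5.1,2.1,0,0,0],[5.1,2.1,0,0,0],[5.1,2.1,0,0,0],[5.1,2.1,0,0,0],[5.1,2.1,0,0,0]]'; python3 -m crank '[[5.1,2.1,0,0,0],[5.1,2.1,0,0,0],[0,0,0,0,0],[0,0,0,0,0],[0,0,0,0,0]]'
python3 - <<'E'
from h import *
np.set_printoptions(precision=4,suppress=True)
s=manip.observe(); c=manip.capture("wrist"); cv2.imwrite("pics/w0.png",c["pixels"])
print(s["joint_pos"],s["tool_pos"],s["time"],c["intrinsics"],c["tool_from_camera"])
E
```

```text
time: 1.52
tool_pos: [0.4941, -0.2564, 0.2396]
tcp_rot: [[0.0, -1.0, 0.001], [-1.0, -0.0, -0.0], [0.0, -0.001, -1.0]]
contact_force: [1.5, -0.3, -0.5]
gripper_width: 1.0
time: 2.15
tool_pos: [0.4535, -0.3561, 0.2394]
tcp_rot: [[0.001, -1.0, 0.0], [-1.0, -0.001, 0.0], [-0.0, -0.0, -1.0]]
contact_force: [-0.1, 0.5, -0.1]
gripper_width: 1.001
[-0.318  -0.0219  0.0225 -0.0001 -1.6151  0.3194] [ 0.4535 -0.3561  0.2394] 2.15 [[309.7069   0.     320.3868]
 [  0.     309.7069 202.1694]
 [  0.       0.       1.    ]] [[ 0.0008 -0.9453 -0.3261  0.0847]
 [ 1.      0.0009  0.0001  0.0003]
 [ 0.0002 -0.3261  0.9453 -0.1351]
 [ 0.      0.      0.      1.    ]]
```

View pics/w0.png

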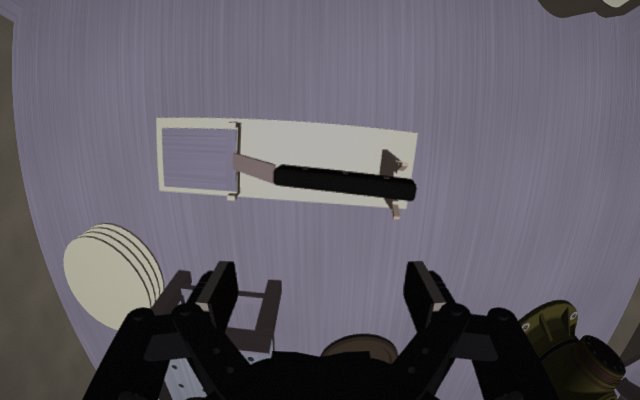

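```bash
cat >> h.py <<'E'
def wcloud():
    s=manip.observe(); c=manip.capture("wrist"); K=c["intrinsics"]; v,u=np.mgrid[:400,:640]
    a=(u-K[0,2])/K[0,0]; b=(v-K[1,2])/K[1,1]; th=np.hypot(a,b)+1e-9
    z=c["z_map"]; t=np.tan(th)*z/th; P=np.stack([a*t,b*t,z],-1)
    T=c["tool_from_camera"]; P=P@T[:3,:3].T+T[:3,3]
    return c,P@s["tcp_rot"].T+s["tool_pos"],s
E
python3 - <<'E'
from h import *
np.set_printoptions(precision=4,suppress=True)
c,P,s=wcloud()
for v,u in((160,200),(140,180),(180,225),(160,170),(160,230),(175,300),(188,400),(182,345),(125,250),(150,250)): print(u,v,P[v,u],c["pixels"][v,u])
q=P[132:187,170:232].reshape(-1,3); m=q.mean(0); print(m,np.linalg.svd(q-m,full_matrices=False)[2], np.percentile(q[:,2],[1,50,99]))
A=np.c_[q[:,:2]-m[:2],np.ones(len(q))]; print("slope",np.linalg.lstsq(A,q[:,2],rcond=None)[0])
g=c["pixels"].astype(int).sum(-1); H=(g<130)&(P[...,2]>.06)&(P[...,2]<.12)&(P[...,0]<.53)&(P[...,1]<-.3); H[230:]=0
k,l,st,_=cv2.connectedComponentsWithStats(H.astype(np.uint8)); q=P[l==1+np.argmax(st[1:,4])]; print(len(q),q.mean(0),cv2.minAreaRect(q[:,:2].astype(np.float32)),q.min(0),q.max(0))
E
```

```text
200 160 [ 0.6011 -0.3724  0.0189] [135 117 121]
180 140 [ 0.6256 -0.3988  0.0206] [132 113 118]
225 180 [ 0.5701 -0.3466  0.0193] [132 112 117]
170 160 [ 0.643  -0.3742  0.02  ] [131 113 118]
230 160 [ 0.5614 -0.3716  0.0203] [134 114 120]
300 175 [ 0.4728 -0.3693  0.0883] [16 15 14]
400 188 [ 0.3785 -0.3608  0.1015] [14 13 14]
345 182 [ 0.4301 -0.3639  0.0932] [13 11 12]
250 125 [ 0.5388 -0.4112  0.0026] [169 175 177]
250 150 [ 0.54   -0.3803  0.0031] [170 176 178]
[ 0.6    -0.374   0.0214] [[-0.8621 -0.2199  0.4566]
 [ 0.378  -0.8791  0.2903]
 [-0.3375 -0.4228 -0.841 ]] [0.0184 0.0202 0.0222]
slope [-0.248  -0.1561  0.0214]
2918 [ 0.4296 -0.3636  0.091 ] ((0.43096229434013367, -0.3564649820327759), (0.029358234256505966, 0.1374489963054657), 85.3103256225586) [ 0.3621 -0.3755  0.0614] [ 0.499  -0.3377  0.1034]
```

Run:
```python
from h import *
from scipy.optimize import least_squares
np.set_printoptions(precision=4,suppress=True)
for i in range(2):
    c,P,s=wcloud()
    q=P[130:189,160:236].reshape(-1,3); q=q[(q[:,2]>.005)&(q[:,2]<.05)]; m=np.median(q,0)
    r=least_squares(lambda p:p[0]*(q[:,0]-m[0])+p[1]*(q[:,1]-m[1])+p[2]-q[:,2],[0,0,.02],loss="soft_l1",f_scale=.001)
    print(m,r.x, q[:,:2].min(0),q[:,:2].max(0))
    for a in np.arange(.55,.66,.01):
        w=q[abs(q[:,0]-a)<.005]; print(round(a,2),len(w),np.median(w[:,2]) if len(w) else 0)
```

```text
[ 0.6015 -0.3747  0.0202] [-0.0074 -0.0003  0.0203] [ 0.5529 -0.4129] [ 0.6681 -0.3361]
0.55 51 0.021129752769235288
0.56 442 0.02057575621030501
0.57 459 0.020402282459274
0.58 440 0.020344963387409
0.59 448 0.020285547748637917
0.6 438 0.02026756677135444
0.61 424 0.02017170345340452
0.62 404 0.02012730976639976
0.63 409 0.020020837802500663
0.64 384 0.019976916826772148
0.65 332 0.019963503315927666
[ 0.6016 -0.3748  0.0203] [-0.008  -0.0007  0.0203] [ 0.553 -0.413] [ 0.6649 -0.3364]
0.55 56 0.02123710610233355
0.56 432 0.020537471710393107
0.57 468 0.020509215259045185
0.58 450 0.020400982275608964
0.59 436 0.020369918712936336
0.6 435 0.020402556390123866
0.61 428 0.02023900455654641
0.62 418 0.020069691497524855
0.63 403 0.020169223547453513
0.64 386 0.020008303716746723
0.65 336 0.01986803493645617
```

```bash
python3 -m crank '[[0.4,0.8,1,-0.18,0],[0,0,0,-0.18,0],[0,0,0,-0.18,0],[0,0,0,-0.18,0],[0,0,0,-0.18,0]]'>/dev/null; python3 -m crank '[[0,0,0,-0.18,0],[0,0,0,-0.18,0],[0,0,0,-0.18,0],[0,0,0,-0.05,0],[0,0,0,0,0]]'
cat > t.py <<'E'
from h import *
import sys
from scipy.optimize import least_squares
np.set_printoptions(precision=4,suppress=True)
c,P,s=wcloud(); cv2.imwrite(sys.argv[1],c["pixels"])
print(s["joint_pos"],s["tool_pos"],s["time"])
g=c["pixels"].astype(int).sum(-1); X=(P-s["tool_pos"])@s["tcp_rot"]   # tool coords
E
cat > t1.py <<'E'
exec(open("t.py").read())
H=(g<130)&(P[...,2]>.08)&(P[...,2]<.12)&(P[...,1]<-.33)&(abs(P[...,0]-.43)<.1)
k,l,st,_=cv2.connectedComponentsWithStats(H.astype(np.uint8)); b=l==1+np.argmax(st[1:,4]); q=P[b]; r=cv2.minAreaRect(q[:,:2].astype(np.float32));print("handle",len(q),r,q.min(0),q.max(0))
B=(P[...,2]>.012)&(P[...,2]<.03)&(abs(P[...,0]-.61)<.06)&(abs(P[...,1]+.37)<.06)
k,l,st,_=cv2.connectedComponentsWithStats(B.astype(np.uint8)); b=l==1+np.argmax(st[1:,4]); q=P[b]; r=cv2.minAreaRect(q[:,:2].astype(np.float32));print("blade",len(q),r,q.min(0),q.max(0))
E
python3 t1.py pics/w1.png
```

```text
time: 3.6
tool_pos: [0.4452, -0.3606, 0.2293]
tcp_rot: [[0.997, -0.081, 0.0], [-0.081, -0.997, -0.0], [0.0, 0.0, -1.0]]
contact_force: [-0.3, 0.1, -0.1]
gripper_width: 1.002
[-0.3307 -0.0326 -0.0062  0.     -1.5972  1.8208] [ 0.4452 -0.3606  0.2293] 3.6
handle 2540 ((0.43241745233535767, -0.3615370988845825), (0.01844940148293972, 0.13537192344665527), 85.00273132324219) [ 0.3645 -0.374   0.08  ] [ 0.5001 -0.3485  0.1033]
blade 5652 ((0.5968122482299805, -0.3733707666397095), (0.09295734763145447, 0.09444326162338257), 85.70491027832031) [ 0.5501 -0.4169  0.0135] [ 0.6465 -0.3238  0.0299]
```

View pics/w1.png

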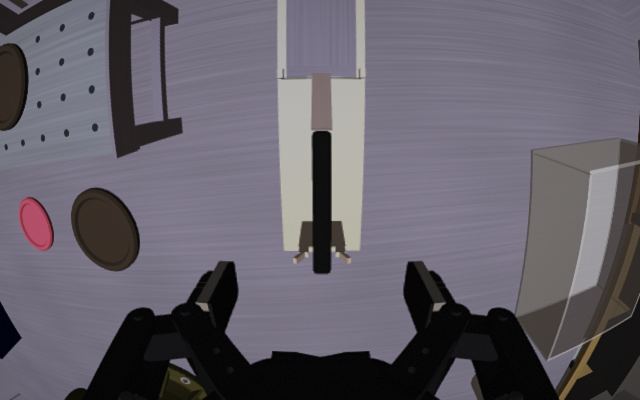

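```bash
python3 -m crank '[[-1.27,0.19,2,0,0],[0,0,5,0,0],[0,0,5,0,0],[0,0,3,0,0],[0,0,1,0,0]]' 110; python3 -m crank '[[0,0,0,0,0],[0,0,0,0,120],[0,0,0,0,255],[0,0,0,0,255],[0,0,0,0,255]]' 110; python3 -m crank '[[0,0,0,0,255],[0,0,0,0,255],[0,0,0,0,255],[0,0,0,0,255],[0,0,0,0,255]]' 110
```

```text
time: 4.28
tool_pos: [0.4312, -0.3613, 0.0672]
tcp_rot: [[0.997, -0.081, -0.003], [-0.081, -0.997, 0.001], [-0.003, -0.001, -1.0]]
contact_force: [-0.0, -0.3, 0.2]
gripper_width: 1.001
time: 4.9
tool_pos: [0.4324, -0.3621, 0.0701]
tcp_rot: [[0.997, -0.08, 0.001], [-0.08, -0.997, -0.001], [0.001, 0.001, -1.0]]
contact_force: [1.2, -0.0, -0.4]
gripper_width: 0.194
time: 5.52
tool_pos: [0.4324, -0.3621, 0.07]
tcp_rot: [[0.997, -0.081, 0.001], [-0.081, -0.997, -0.001], [0.001, 0.001, -1.0]]
contact_force: [-0.8, 0.2, 6.3]
gripper_width: 0.194
```

```bash
python3 -m crank '[[0,0,0,0,0],[0,0,0,0,0],[0,0,0,0,0],[2.2,0,0.3,0,0],[2.2,0,0.3,0,0]]' 110; python3 -m crank '[[0,0,0,0,0],[0,0,0,0,150],[0,0,0,0,255],[0,0,0,0,255],[0,0,0,0,255]]' 110; python3 -m crank '[[0,0,0,0,255],[0,0,0,0,255],[0,0,-1,0,255],[0,0,-2,0,255],[0,0,-3,0,255]]' 110;  python3 -m crank '[[0,0,-3,0,255],[0,0,-4,0,255],[0,0,-5,0,255],[0,0,0,0,255],[0,0,0,0,255]]' 110
python3 - <<'E'
import sys; sys.argv=["","pics/w2.png"]
exec(open("t.py").read())
B=(X[...,2]>.03)&(X[...,2]<.08)&(X[...,0]>.07)&(X[...,0]<.2)&(abs(X[...,1])<.06)
k,l,st,_=cv2.connectedComponentsWithStats(B.astype(np.uint8)); b=l==1+np.argmax(st[1:,4]); q=X[b]
print(len(q),cv2.minAreaRect(q[:,:2].astype(np.float32)),q.min(0),q.max(0))
for a in np.arange(.07,.2,.01):
    w=q[abs(q[:,0]-a)<.005]; print(round(a,2),len(w),np.percentile(w[:,1],[1,99]) if len(w) else 0,np.median(w[:,2]) if len(w) else 0)
w=q[(q[:,0]>.1)&(q[:,0]<.17)]
m=w.mean(0); r=least_squares(lambda p:p[0]*(w[:,0]-m[0])+p[1]*(w[:,1]-m[1])+p[2]-w[:,2],[0,0,.05],loss="soft_l1",f_scale=.001); print(r.x,m)
E
```

```text
time: 6.15
tool_pos: [0.4765, -0.3655, 0.0632]
tcp_rot: [[0.997, -0.081, 0.0], [-0.081, -0.997, -0.0], [0.0, -0.0, -1.0]]
contact_force: [-0.1, 1.2, 0.2]
gripper_width: 0.998
time: 6.78
tool_pos: [0.4759, -0.3655, 0.0639]
tcp_rot: [[0.997, -0.081, 0.0], [-0.081, -0.997, -0.0], [0.0, 0.0, -1.0]]
contact_force: [0.9, -0.7, -1.9]
gripper_width: 0.193
time: 7.4
tool_pos: [0.4757, -0.3652, 0.124]
tcp_rot: [[0.997, -0.081, -0.001], [-0.081, -0.997, 0.001], [-0.001, -0.0, -1.0]]
contact_force: [-0.1, -0.6, -1.9]
gripper_width: 0.189
time: 8.02
tool_pos: [0.4761, -0.3651, 0.2435]
tcp_rot: [[0.997, -0.081, 0.001], [-0.081, -0.997, 0.001], [0.001, -0.001, -1.0]]
contact_force: [0.1, -0.5, -2.6]
gripper_width: 0.192
[-0.321   0.0405  0.093  -0.0007 -1.623   1.8111] [ 0.4761 -0.3651  0.2435] 8.025
15089 ((0.10773357003927231, 0.00010798126459121704), (0.0754086971282959, 0.07682694494724274), 0.33985769748687744) [ 0.0701 -0.0382  0.0305] [0.1457 0.0386 0.0465]
0.07 369 [-0.0095  0.01  ] 0.03395335801980351
0.08 1660 [-0.0365  0.0373] 0.04306636170451526
0.09 2261 [-0.0369  0.0374] 0.0434147861837262
0.1 2268 [-0.037   0.0373] 0.04347999049870606
0.11 2248 [-0.037   0.0373] 0.04359656582772305
0.12 2207 [-0.0369  0.0373] 0.0436516538293167
0.13 2133 [-0.0371  0.0373] 0.04373223340913379
0.14 1934 [-0.0372  0.0373] 0.04383535827339239
0.15 9 [-0.0373  0.0375] 0.04498969317867784
0.16 0 0 0
0.17 0 0 0
0.18 0 0 0
0.19 0 0 0
[ 0.0082 -0.0009  0.0437] [0.1218 0.0001 0.0437]
```

View pics/w2.png

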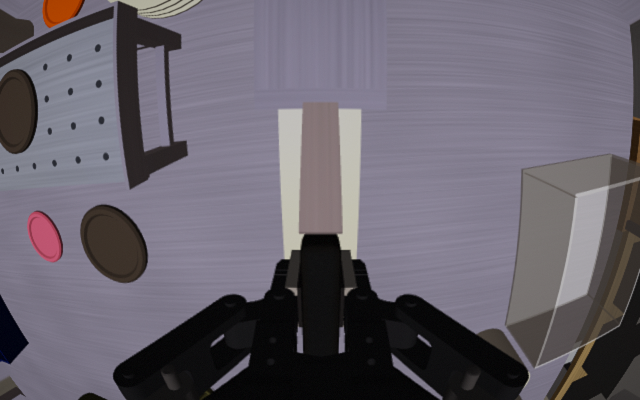

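```bash
python3 -m crank '[[-2,-2,0,0,255],[-2.5,-4,0,0,255],[-2.5,-5,0,0,255],[-2.5,-5,0,0,255],[-2,-5,0,0,255]]'; python3 -m crank '[[-1.4,-5,0,0,255],[0,-5,0,0,255],[0,-5,0,0,255],[0,-3.2,0,0,255],[0,0,0,0,255]]'
cat > t2.py <<'E'
exec(open("t.py").read())
# slab and shelf features, in the turner frame (x = tool x+.047, y = -tool y)
Y=np.stack([X[...,0]+.047,-X[...,1],P[...,2]],-1)
D=(g<240)&(P[...,2]>.122)&(P[...,2]<.142)&(X[...,0]>.05)&(abs(X[...,1])<.12)
k,l,st,_=cv2.connectedComponentsWithStats(D.astype(np.uint8)); b=l==1+np.argmax(st[1:,4]); q=Y[b]
e=q[:,:2].astype(np.float32); print("slab",len(q),cv2.minEnclosingCircle(e),q.min(0),q.max(0),np.median(q,0))
E
python3 t2.py pics/w3.png; python3 m.py | grep -E "slab|lip"
```

```text
time: 8.7
tool_pos: [0.3769, -0.1456, 0.242]
tcp_rot: [[0.997, -0.082, -0.002], [-0.082, -0.997, 0.0], [-0.002, 0.0, -1.0]]
contact_force: [0.6, 1.3, -1.4]
gripper_width: 0.19
time: 9.32
tool_pos: [0.3786, 0.0374, 0.2419]
tcp_rot: [[0.997, -0.077, -0.003], [-0.077, -0.997, -0.001], [-0.002, 0.001, -1.0]]
contact_force: [-0.1, -0.4, -1.8]
gripper_width: 0.19
[ 0.6405 -0.5739 -0.4079 -0.0008 -1.7393  0.8533] [0.3786 0.0374 0.2419] 9.325
slab 2 ((0.21427813172340393, 0.08171169459819794), 0.0008070359472185373) [0.2137 0.0812 0.1221] [0.2148 0.0822 0.1221] [0.2143 0.0817 0.1221]
scene lip 1074 c [0.609 0.016] sz [0.443 0.173] ang 86.5 mean [ 0.659 -0.011  0.146] z [0.138 0.146 0.152]
scene slab 685 c [ 0.622 -0.009] sz [0.103 0.1  ] ang 39.8 mean [ 0.619 -0.009  0.129] z [0.125 0.129 0.133]
side lip 671 c [0.608 0.016] sz [0.446 0.169] ang 87.3 mean [0.654 0.055 0.144] z [0.138 0.145 0.15 ]
side slab 3 c [ 0.569 -0.008] sz [0.002 0.012] ang 19.3 mean [ 0.569 -0.008  0.131] z [0.129 0.132 0.132]
```

View pics/w3.png

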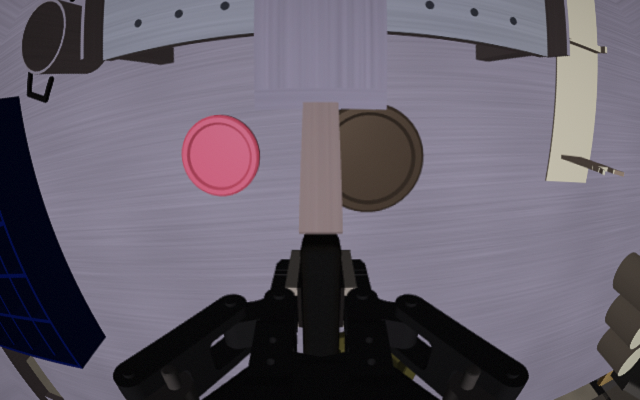

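```bash
python3 -m crank '[[0,0.35,2,0,255],[0,0,3,0,255],[0,0,1.5,0,255],[0,0,0.5,0,255],[0,0,0,0,255]]'; for i in 1; do python3 -m crank '[[0,0,0.1,0,255],[0,0,0,0,255],[0,0,0,0,255],[0,0,0.1,0,255],[0,0,0,0,255]]';done;  python3 -m crank '[[0,0,0.1,0,255],[0,0,0,0,255],[0,0,0,0,255],[0,0,0,0,255],[0,0,0,0,255]]'
```

```text
time: 10.1
tool_pos: [0.379, 0.032, 0.1739]
tcp_rot: [[0.997, -0.081, 0.001], [-0.081, -0.997, -0.0], [0.001, -0.0, -1.0]]
contact_force: [-0.5, 0.7, -1.5]
gripper_width: 0.19
time: 10.72
tool_pos: [0.3788, 0.0323, 0.1712]
tcp_rot: [[0.997, -0.081, -0.0], [-0.081, -0.997, -0.0], [-0.0, 0.0, -1.0]]
contact_force: [0.3, -0.1, -1.2]
gripper_width: 0.193
time: 11.35
tool_pos: [0.3788, 0.0322, 0.1703]
tcp_rot: [[0.997, -0.081, -0.0], [-0.081, -0.997, -0.0], [-0.0, 0.0, -1.0]]
contact_force: [0.2, 0.6, -1.5]
gripper_width: 0.194
```

```bash
python3 -m crank '[[0,0,0.1,0,255],[0,0,0,0,255],[0,0,0.1,0,255],[0,0,0,0,255],[0,0,0,0,255]]'|grep -E "pos|force"; python3 -m crank '[[0,0,0.05,0,255],[0,0,0,0,255],[0,0,0,0,255],[0,0,0,0,255],[0,0,0,0,255]]'|grep -E "pos|force";  python3 -m crank '[[0,0,0.05,0,255],[0,0,0,0,255],[0,0,0,0,255],[0,0,0,0,255],[0,0,0,0,255]]'|grep -E "pos|force"
python3 - <<'E'
from h import *
for n in("scene","side"): cv2.imwrite(f"pics/{n}1.png",cv2.resize(manip.capture(n)["pixels"][120:270,200:440],None,fx=3,fy=3,interpolation=cv2.INTER_CUBIC))
E
```

```text
tool_pos: [0.3788, 0.0322, 0.1683]
contact_force: [0.8, 0.3, -1.8]
tool_pos: [0.3788, 0.0322, 0.1678]
contact_force: [0.7, 0.1, -1.8]
tool_pos: [0.3788, 0.0322, 0.1673]
contact_force: [0.5, -0.3, -2.2]
```

View pics/scene1.png

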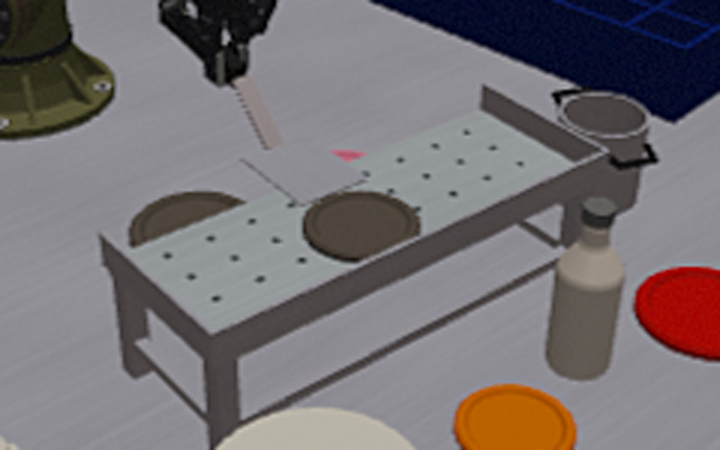

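```bash
for k in 1; do python3 -m crank '[[0,0,0.05,0,255],[0,0,0,0,255],[0,0,0,0,255],[0,0,0,0,255],[0,0,0,0,255]]'|grep -E "pos|force"; done; python3 -m crank '[[0,0,0.05,0,255],[0,0,0,0,255],[0,0,0,0,255],[0,0,0,0,255],[0,0,0,0,255]]'|grep -E "pos|force"
```

```text
tool_pos: [0.3788, 0.0322, 0.1668]
contact_force: [-0.1, -1.0, -2.1]
tool_pos: [0.3788, 0.0322, 0.1663]
contact_force: [-0.2, -1.2, -0.5]
```

```bash
python3 -m crank '[[0,0,-0.05,0,255],[0.5,0,0,0,255],[0.6,0,0,0,255],[0.6,0,0,0,255],[0.6,0,0,0,255]]'|grep -E "pos|force"; python3 -m crank '[[0.6,0,0,0,255],[0.6,0,0,0,255],[0.6,0,0,0,255],[0.6,0,0,0,255],[0.6,0,0,0,255]]'|grep -E "pos|force"; python3 m.py | grep "scene slab"
```

```text
tool_pos: [0.4021, 0.0303, 0.1666]
contact_force: [-1.0, -0.3, -1.2]
tool_pos: [0.432, 0.0279, 0.1667]
contact_force: [-1.8, 1.0, -1.2]
scene slab 608 c [ 0.634 -0.008] sz [0.099 0.096] ang 51.3 mean [ 0.628 -0.01   0.131] z [0.127 0.131 0.135]
```

```bash
python3 -m crank '[[0.6,0,0,0,255],[0.6,0,0,0,255],[0.6,0,0,0,255],[0.6,0,0,0,255],[0.6,0,0,0,255]]'|grep -E "pos|force"; python3 -m crank '[[0.6,0,0,0,255],[0.6,0,0,0,255],[0.6,0,0,0,255],[0.5,0,0,0,255],[0,0,0,0,255]]'|grep -E "pos|force"; python3 m.py | grep "scene slab"
```

```text
tool_pos: [0.4618, 0.0255, 0.1667]
contact_force: [-3.2, 1.0, 0.2]
tool_pos: [0.4851, 0.0237, 0.1667]
contact_force: [0.6, 0.3, -3.0]
scene slab 608 c [ 0.633 -0.008] sz [0.1   0.095] ang 55.0 mean [ 0.628 -0.01   0.132] z [0.128 0.131 0.136]
```

```bash
python3 -m crank '[[0.6,0,0,0,255],[0.6,0,0,0,255],[0.3,0,0,0,255],[0,0,0,0,255],[0,0,-0.1,0,255]]'|grep -E "pos|force"; python3 -m crank '[[0,0,-0.3,0,255],[0,0,-0.3,0,255],[0,0,-0.3,0,255],[0,0,0,0,255],[0,0,0,0,255]]'|grep -E "pos|rot|force"; python3 m.py | grep "scene slab";python3 - <<'E'
from h import *
cv2.imwrite(f"pics/s2.png",cv2.resize(manip.capture("scene")["pixels"][120:270,200:440],None,fx=3,fy=3,interpolation=cv2.INTER_CUBIC))
E
```

```text
tool_pos: [0.4994, 0.0225, 0.1675]
contact_force: [0.1, 0.1, -3.7]
tool_pos: [0.4993, 0.0225, 0.1767]
tcp_rot: [[0.997, -0.081, -0.0], [-0.081, -0.997, 0.0], [-0.0, 0.0, -1.0]]
contact_force: [0.9, 0.9, -2.8]
scene slab 417 c [ 0.632 -0.005] sz [0.08 0.08] ang 53.0 mean [ 0.634 -0.006  0.14 ] z [0.138 0.14  0.142]
```

View pics/s2.png

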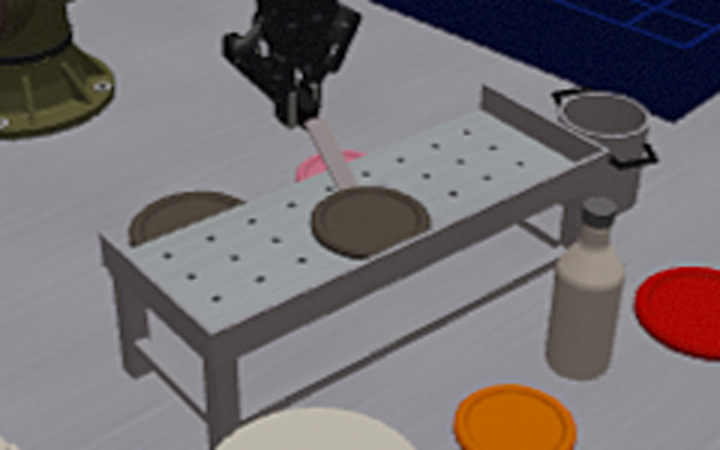

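```bash
python3 -m crank '[[-0.5,0,0,0,255],[-0.7,0,0,0,255],[-0.5,0,0,0,255],[0,0,0,0,255],[0,0,0,0,255]]'|grep -E "pos|force"; python3 -m crank '[[0,-6.2,0,0,255],[0,-4.2,0,0,255],[0,-2.2,0,0,255],[0,-0.6,0,0,255],[0,0,0,0,255]]'|grep -E "pos|rot|force"
python3 - <<'E'
from h import *
np.set_printoptions(precision=4,suppress=True)
s=manip.observe()
for n in("scene","side"):
    c=manip.capture(n); P=cloud(c); X=(P-s["tool_pos"])@s["tcp_rot"]; g=c["pixels"].astype(int).sum(-1)
    x,y=X[...,0]+.047,-X[...,1]
    m=(g<300)&(x>.1)&(x<.27)&(abs(y)<.14)&(P[...,2]>.122)&(P[...,2]<.17)&(c["z_map"]>0)
    k,l,st,_=cv2.connectedComponentsWithStats(m.astype(np.uint8)); b=l==1+np.argmax(st[1:,4]); q=np.stack([x[b],y[b],P[...,2][b]],-1)
    w=q-q.mean(0); A=np.c_[w[:,:2],np.ones(len(w))]
    print(n,len(q),cv2.minAreaRect(q[:,:2].astype(np.float32)),q.min(0),q.max(0),"slope xy",np.linalg.lstsq(A,q[:,2],rcond=None)[0])
    if n=="scene": cv2.imwrite("pics/s3.png",cv2.resize(c["pixels"][120:270,200:440],None,fx=3,fy=3,interpolation=cv2.INTER_CUBIC))
E
```

```text
tool_pos: [0.4825, 0.0239, 0.1769]
contact_force: [-0.4, -0.3, -4.3]
tool_pos: [0.4932, 0.1552, 0.1767]
tcp_rot: [[0.997, -0.081, -0.0], [-0.081, -0.997, -0.0], [-0.0, 0.0, -1.0]]
contact_force: [0.1, -0.4, -3.0]
scene 1298 ((0.1962922215461731, -0.025235973298549652), (0.12277742475271225, 0.2299710065126419), 0.7829052805900574) [ 0.1352 -0.1394  0.122 ] [0.2592 0.0905 0.1521] slope xy [-0.0299  0.0381  0.1374]
side 547 ((0.19073061645030975, -0.045701637864112854), (0.12336952984333038, 0.18758068978786469), 0.7408335208892822) [ 0.129  -0.1387  0.1231] [0.2536 0.0488 0.1518] slope xy [-0.0581  0.0485  0.1371]
```

View pics/s3.png

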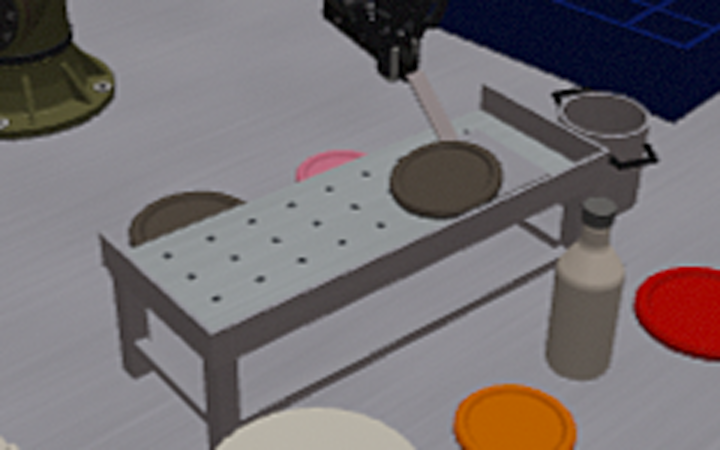

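```bash
cat > sl.py <<'E'
from h import *
np.set_printoptions(precision=4,suppress=True)
s=manip.observe()
c=manip.capture("scene"); P=cloud(c); X=(P-s["tool_pos"])@s["tcp_rot"]; g=c["pixels"].astype(int)
t=sorted([d for d in manip.recognise("slab_mid",c)],key=lambda d:-d["conf"])
for d in t:
    u,v=map(int,d["point"]); w=P[v,u]
    if not(.11<w[2]<.2): continue
    m=(np.abs(g-np.median(g[v-2:v+3,u-2:u+3].reshape(-1,3),0)).max(-1)<28)&(abs(P[...,2]-w[2])<.06)
    k,l,st,_=cv2.connectedComponentsWithStats(m.astype(np.uint8)); b=l==l[v,u]
    q=P[b]; n=q.mean(0); x=np.linalg.lstsq(np.c_[q[:,:2]-n[:2],np.ones(len(q))],q[:,2],rcond=None)[0]
    r=cv2.minAreaRect(q[:,:2].astype(np.float32)); cw=np.r_[r[0],n[2]]; ct=(cw-s["tool_pos"])@s["tcp_rot"]
    print(round(d["conf"],2),(u,v),len(q),"rect",np.array(r[0]),np.array(r[1]),"z",np.percentile(q[:,2],[1,50,99]),"slope",x[:2],"turner x,y",ct[0]+.047,-ct[1])
E
python3 sl.py
```

```text
0.92 (351, 182) 730 rect [0.6227 0.0898] [0.11   0.0996] z [0.1244 0.1384 0.1509] slope [0.0212 0.2118] turner x,y 0.18125840870693039 -0.05414655328843107
```

```bash
python3 -m crank '[[0,1,-3,0,255],[0,4.5,-2.7,0,255],[0,6,-0.5,0,255],[0,2.5,-0.8,0,255],[0,0,0,0,255]]'; python3 sl.py
python3 - <<'E'
from h import *
cv2.imwrite(f"pics/s4.png",cv2.resize(manip.capture("scene")["pixels"][120:270,200:440],None,fx=3,fy=3,interpolation=cv2.INTER_CUBIC))
E
```

```text
time: 20.75
tool_pos: [0.482, 0.0138, 0.2485]
tcp_rot: [[0.996, -0.084, 0.003], [-0.084, -0.996, 0.0], [0.003, -0.001, -1.0]]
contact_force: [-0.1, -0.0, -1.9]
gripper_width: 0.191
0.89 (314, 198) 709 rect [ 0.6154 -0.0358] [0.1034 0.0986] z [0.1213 0.1317 0.1346] slope [0.0022 0.0187] turner x,y 0.18367456510244906 -0.03821425647797223
```

View pics/s4.png

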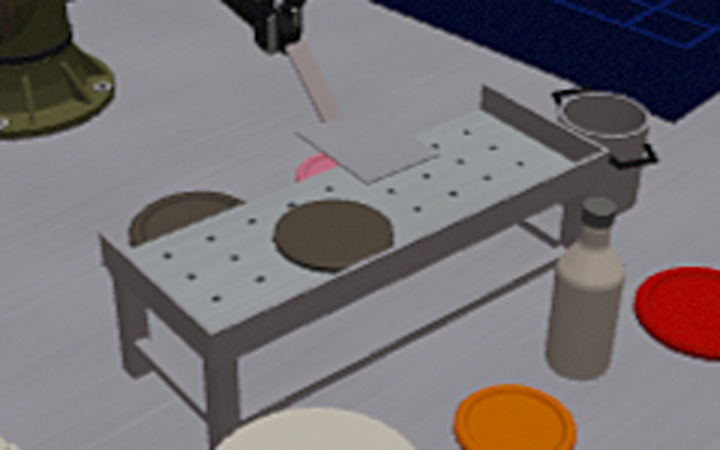

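```bash
python3 -m crank '[[0,3,0,0,255],[0.6,5,0,0,255],[0.6,6,0,0,255],[0.6,6,0,0,255],[0.6,6,0,0,255]]'|grep pos; python3 -m crank '[[0,6,0,0,255],[0,4,0,0,255],[0,1.8,0,0,255],[0,0,0,0,255],[0,0,0,0,255]]'
```

```text
tool_pos: [0.4851, -0.2462, 0.2464]
time: 22.15
tool_pos: [0.4758, -0.3617, 0.2467]
tcp_rot: [[0.997, -0.079, -0.0], [-0.079, -0.997, 0.0], [-0.0, -0.0, -1.0]]
contact_force: [-0.0, 0.7, -1.4]
gripper_width: 0.192
```

```bash
python3 -m crank '[[0.03,0.37,4,0,255],[0,0,4,0,255],[0,0,4,0,255],[0,0,3,0,255],[0,0,0,0,255]]'|grep -E "pos|rot|force"
python3 - <<'E'
import sys; sys.argv=["","pics/w5.png"]
exec(open("t.py").read())
B=(X[...,2]>.03)&(X[...,2]<.05)&(X[...,0]>.07)&(X[...,0]<.2)&(abs(X[...,1])<.06)
k,l,st,_=cv2.connectedComponentsWithStats(B.astype(np.uint8)); b=l==1+np.argmax(st[1:,4]); q=X[b]
for a in(.08,.1,.12,.14):
    w=q[abs(q[:,0]-a)<.005]; print(a,len(w),np.percentile(w[:,1],[1,99]),np.median(w[:,2]))
E
```

```text
tool_pos: [0.4744, -0.3646, 0.0944]
tcp_rot: [[0.997, -0.079, -0.004], [-0.079, -0.997, 0.002], [-0.004, -0.002, -1.0]]
contact_force: [0.3, 0.3, -1.6]
[-0.3212  0.0715 -0.1469 -0.0009 -1.3572  1.813 ] [ 0.4744 -0.3646  0.0944] 22.775
0.08 1664 [-0.0365  0.0373] 0.043051439842214864
0.1 2272 [-0.037   0.0373] 0.04348853991945113
0.12 2198 [-0.037   0.0372] 0.04363573959148231
0.14 1930 [-0.0371  0.0374] 0.04377105295864768
```

Grip unchanged. I'll lower the last 3 cm, settle, and release.

```bash
python3 -m crank '[[0,0,0,0.004,255],[0,0,1,0,255],[0,0,1,0,255],[0,0,0.8,0,255],[0,0,0.2,0,255]]'|grep -E "pos|rot|force"; python3 -m crank '[[0,0,0,0,255],[0,0,0,0,255],[0,0,0,0,255],[0,0,0,0,255],[0,0,0,0,255]]'|grep -E "pos|rot|force"
```

```text
tool_pos: [0.4747, -0.3664, 0.0656]
tcp_rot: [[0.996, -0.085, -0.002], [-0.085, -0.996, 0.001], [-0.002, -0.001, -1.0]]
contact_force: [-0.4, 0.1, -2.1]
tool_pos: [0.4753, -0.3666, 0.067]
tcp_rot: [[0.996, -0.085, 0.0], [-0.085, -0.996, -0.0], [0.0, 0.0, -1.0]]
contact_force: [-0.6, 0.6, -1.9]
```

```bash
python3 -m crank '[[0,-0.1,0.15,0,255],[0,0,0.1,0,255],[0,0,0,0,255],[0,0,0,0,0],[0,0,0,0,0]]'|grep -E "pos|rot|force"; python3 -m crank '[[0,0,0,0,0],[0,0,0,0,0],[0,0,-2,0,0],[0,0,-4,0,0],[0,0,-5,0,0]]'|grep -E "pos|width"; python3 -m crank '[[-4.5,0,-5,0,0],[0,0,0,0,0],[0,0,0,0,0],[0,0,0,0,0],[0,0,0,0,0]]'|grep -E "pos|width"; python3 t1.py pics/w6.png; python3 m.py | grep -E "handle|blade"; python3 sl.py
python3 - <<'E'
from h import *
cv2.imwrite("pics/s6.png",manip.capture("scene")["pixels"])
E
```

```text
tool_pos: [0.4756, -0.3658, 0.0648]
tcp_rot: [[0.996, -0.085, 0.001], [-0.085, -0.996, -0.001], [0.001, 0.001, -1.0]]
contact_force: [-0.1, -0.2, -0.2]
tool_pos: [0.4749, -0.3655, 0.1763]
gripper_width: 0.992
tool_pos: [0.4336, -0.3618, 0.2196]
gripper_width: 1.0
[-0.34   -0.0529 -0.0435 -0.     -1.5825  1.8263] [ 0.4336 -0.3618  0.2196] 25.95
handle 2725 ((0.43112969398498535, -0.36208662390708923), (0.017597433179616928, 0.13580085337162018), 85.45162963867188) [ 0.363  -0.3759  0.0801] [ 0.4991 -0.349   0.1035]
blade 5007 ((0.5892542004585266, -0.3733590543270111), (0.09420560300350189, 0.0788833349943161), 85.26695251464844) [ 0.55  -0.418  0.012] [ 0.6314 -0.3235  0.03  ]
scene rest/blade 1577 c [ 0.571 -0.373] sz [0.099 0.194] ang 87.0 mean [ 0.599 -0.377  0.02 ] z [0.004 0.02  0.045]
scene handle 9663 c [ 0.456 -0.346] sz [0.188 0.077] ang 72.9 mean [ 0.471 -0.365  0.471] z [0.276 0.497 0.604]
side rest/blade 196 c [ 0.562 -0.377] sz [0.064 0.111] ang 25.4 mean [ 0.566 -0.371  0.018] z [0.006 0.018 0.043]
side handle 773 c [ 0.424 -0.352] sz [0.139 0.059] ang 71.8 mean [ 0.425 -0.337  0.325] z [0.239 0.323 0.383]
0.61 (310, 199) 706 rect [ 0.616  -0.0359] [0.1028 0.1001] z [0.1231 0.1319 0.1348] slope [0.0071 0.0155] turner x,y 0.2012401873534187 0.34033458259267374
```

View pics/s6.png

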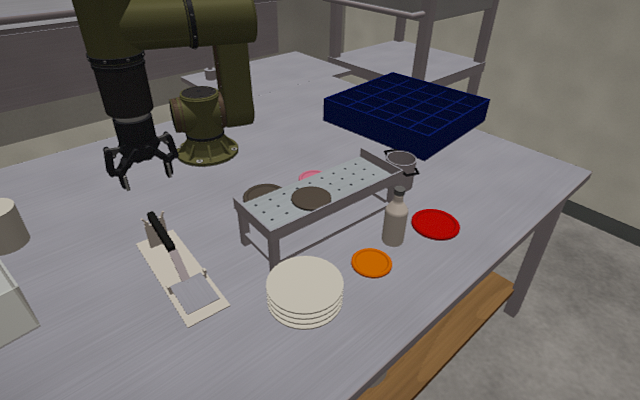

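Handle within about 1.5 mm and 0.5° of where it was, the slab flat with its plain face up, and the arm clear of everything. I'm handing in.

```bash
python3 -c "
from station import manip
print(manip.close_job())"
```

```text
the job is handed in; nothing more can be done
None
```

The slab is dished face down on the shelf and the turner is back in its rest. The job was handed in at about 26 s of the 72 s allowed; the hand-in gives no verdict.

**How it was done:**
- **Grip and lift:** I gripped the turner 45 mm forward of its handle's middle for reach. I slid the blade under the slab until the back edge stopped it, then lifted it about 10 mm.
- **The flip was not a wrist roll:** the moves only turn the tool about its vertical axis, so the wrist cannot roll the slab over. A quick sideways jerk left one edge of the slab resting on the shelf. A fast upward and sideways sweep of the blade's edge then tipped it over.

**Last checks:**
- **Slab:** it shows its plain face up at about (0.616, -0.036), clear of the turner. The fitted tilt was about 1°, which is within measurement noise.
- **Turner:** its handle is about 1.5 mm and 0.5° from where it lay.
- **Bystanders and arm:** the pot, bottle and plates look unmoved in the picture, though I did not measure them. The open gripper touches nothing.

**Not measured:** the slab's turning speed and the peak contact forces during the flip. The wrist force was read only at the end of each move, and it stayed within a few newtons.

The blade's bend came out as only about 0.5° down, so it needed no correction.

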